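# Warm and level the gel caster, and hold the wedge

### The arm

A 6-joint arm with a two-finger parallel gripper is mounted at the origin on the work surface. World frame = base frame: x ahead of the robot, y to its left, z up, the work surface at z = 0. Lengths are in m, angles in degrees, forces in N, time in s.
With the tool pointing down it reaches from about 0.375 to 0.9 m from the base axis. Payload 3.1 kg.
Tool frame: the origin (TCP) lies on the centre line of the jaws, within the pads' length; the fingertips stand finger_overhang ahead of it and the grasp point (between the pads) lies 5 mm behind it (finger_overhang is the distance from the TCP to the fingertips, in m); z points along the fingers, y is the line along which they close (so a half turn about z gives the same grasp; the last joint's range is limited). The gripper opens to 87 mm and grips with 3 to 60 N. Pads are 19 mm wide; open, the fingers measure 117 mm over their backs; the gripper's body (75 mm by 190 mm) begins 51 mm behind the grasp point.
Start: joints at [-86.774, 30.224, 82.088, -0, 67.689, -10.227], TCP at [0.145, -0.608, 0.237] pointing down, gripper open.
Joint ranges: [-176.69, 176.69], [-43.24, 126.21], [12.49, 139.97], [-82, 262], [0, 151.66], [-163.58, 163.58]. Speed limits (degrees/s): [159.86, 159.86, 180, 180, 180, 180].

### API

Orientations are given as a 3x3 rotation matrix whose columns are the frame's x, y, z axes.
In Python, from rig import read_state, capture, calibration, hand_in, finger_overhang gives the robot as it stands.
- The arm moves only by the tool send_rows, never from a script. Its argument "plan" is a list of rows, each a list of 5 numbers: the closure in counts, from 0 (fully open) to 255 (shut), then the shift along the tool's x, y, z in m, then the turn about the tool's z in rad. A call has 1 to 20 rows; each row shifts and turns the commanded pose from where the row before left it, along the tool's axes as they then stand; what a row does not reach is not made up. A row lasts 1/12 s, in which the tool goes at most 41.7 mm and 7.16 degrees, less where a joint would pass 70% of its speed; a pose out of reach is approached as far as the arm can. A call is refused whole if a number of a shift passes 0.0417 or a number of a turn 0.125, either way. A call with a gripper value outside its range is refused whole. The fingers move at their own pace and stop on an object; the grip force is fixed at half the most. Time passes only in rows, so rows that do not move let the fingers close. It gives the time, the measured TCP pose, the force, the opening and the grip force at its end, in the units of the state.
- read_state(): the state, without advancing time (a new reading comes with each control period).
- capture(name): name is "side" or "top"; returns (picture, depth): 480x640x3 uint8, blue, green, red; 480x640 float32, m along the optical axis (not along the pixel's ray), 0 where there is no reading.
- calibration(name): a dict with "fx", "fy", "cx", "cy" (pixels), "dist_coeffs" ([k1, k2, p1, p2, k3] as OpenCV has them; the pictures are not rectified), "xyz" and "rotation" of the camera in the world. Camera axes: x right, y down, z forward; pixel columns grow to the right and rows downward; lengths in m; the calibration is good to about 2 mm. A picture is of the moment at which its call begins. calibration takes no time and is no camera call.
- hand_in(): hands the job in; it is judged then, once.
The state is a dict: "time_s": time; "joint_positions": joint angles; "qvel": joint speeds; "tau": joint torques, N m; "position": TCP position; "tcp_rot": TCP orientation; "force": force on the tool from outside, world axes, zero at the start; "moment": the same for the moment, N m; "opening": opening from 0.0 (shut) to 1.0 (fully open); "grasp_force": force on a finger pad.
Only numpy, scipy, OpenCV 4.12 (cv2) and the standard library are available. Lean on these libraries where they do the work, as an engineer would, in place of code of your own. Each camera call takes 0.05 s, during which the arm holds its last target. There are 200 camera calls.

### The job

Get the gel caster ready to pour: turn the warmer's dial until its white pointer stands at the green mark, and only then slide the yellow wedge, flat on the bench, thin edge first, under the orange bar at the front of the pouring plate until the plate just lifts off its base and its pointers stand in the green band, never up to the top of the red one. Finish while still gripping the wedge in place under the bar, with nothing else touching the caster, and leave the tip box, bottle and gel tank where they stand.

Things in the scene. Friction and masses are not known exactly. Their poses are not given: they have to be found in the camera images.
- dial (a joint): Black dial on the ivory top of the blue warmer control box (110 x 120 x 50 mm high, fixed). Value in rad, 0 to 3.6, grows as it turns clockwise seen from above; stays where left (friction 0.03 N m). Knob disc 22 mm radius; on it an upright grip bar 14 mm thick, 42 mm long, 32 mm tall, top 94 mm above the bench. A white line on the bar's top and down that end is the pointer.
- dial_grip (a point): Point on the dial's vertical turning axis, in the grip bar, 87 mm above the bench (7 mm under the bar's top; the bar reaches down to 62 mm). Its x axis lies along the bar and points away from the end with the white pointer line.
- dial_pointer (a point): Point 30 mm out from the dial's axis in the direction of the white pointer line; turns with the dial.
- set_mark (a point): Middle of the small green mark (14 x 8 mm) beside the dial, 30 mm out from the dial's axis, fixed. The dial is set when dial_pointer is over it. It is 0.6 to 1.5 rad clockwise of the pointer at the start.
- wedge_grip (a point): Yellow levelling wedge, 0.16 kg, 122 mm long: a ramp 44 mm wide, 84 mm long, behind it an upright grip fin 24 mm thick (across), 38 mm long, 65 mm tall. This point is in the fin, 45 mm above the underside, midway across; the fin reaches 17 mm behind and 21 mm ahead of it. x level, to the thin edge; y across (grip the fin's sides along y); z up.
- wedge_tip (a point): Middle of the wedge's thin edge, at its underside, 105 mm ahead of wedge_grip along its x axis. The ramp is 5 mm thick at the thin edge and rises 1 mm in 4 mm to 26 mm thick, 84 mm back, where the fin begins.
- caster: Gel caster, fixed: green base, two side rails 18 mm high, open between them at the front; ivory plate 190 x 180 mm (underside 20 mm up) with a clear tray, hinged at the back. Posts 46 mm high at the front corners: white, green (lift 1.5 to 6 mm), red (to 18 mm), plate's black pointer beside. Origin: on the bench under the bar's middle; x level, into the caster (the push direction), y left, z up.
- lift_bar (a point): Centre of the round orange lift bar (10 mm thick, 100 mm long across) at the plate's front edge; it rises with the plate. At rest it is 21 mm and its underside 16 mm above the bench. Wanted: lifted 1.5 to 6 mm, so this point 22.5 to 27 mm up. The bar meets the ramp when the thin edge is about 43 mm past the bar's centre and rises 1 mm for each 4 mm of further push; it weighs 3 to 5 N.
- tip_box: Blue pipette tip box, loose bystander, 87 x 122 x 70 mm high; origin under its centre.
- buffer_bottle: Amber bottle with a blue cap, loose bystander, 70 mm across, 150 mm tall; origin under its centre.
- gel_tank: Clear open gel tank with green electrode panels, loose bystander, 130 x 160 x 85 mm high; origin under its centre.
Not all that is in view belongs to the job. Of the things shaped like the part that bears wedge_grip, the yellow one is meant. What is shaped like the part that bears dial but brown is not meant.

How it is judged:
By the outcome, as a careful person would: the job done as asked, in the order asked, and still so for the second after the job is handed in, while the arm keeps its last pose, push and grip.
It also fails if it takes over 61 s, if anything falls off the work surface, if the arm or the gripper's body presses on something with over 40 N, if the wrist force passes 120 N, or if a joint passes its speed limit or range.

## Working session

There is one attempt and no reset: what is moved stays moved. The work goes in short steps, Python scripts to look and compute and a tool call to move; the robot and the scene stay as the last step left them, time stands still between calls to the robot, and variables do not carry over. Pictures are saved under pics/ and viewed, at most 10 in all, crops included, and the job is handed in when it is done.

Besides the shell and the picture viewer there is one more tool, called after "Call:" by a JSON object that holds its "name" and its "arguments". send_rows: Moves the arm, as the interface text tells. Its arguments: {"type":"object","properties":{"plan":{"type":"array","items":{"type":"array","items":{"type":"number"}}}},"required":["plan"]}

```bash
mkdir -p pics; cat > h.py <<'E'
import numpy as np,cv2
from rig import read_state,capture,calibration,hand_in,finger_overhang
def cloud(name):
    im,d=capture(name);c=calibration(name)
    K=np.array([[c['fx'],0,c['cx']],[0,c['fy'],c['cy']],[0,0,1.]])
    v,u=np.mgrid[0:480,0:640]
    p=cv2.undistortPoints(np.stack([u,v],-1).reshape(-1,1,2).astype(float),K,np.array(c['dist_coeffs'],float)).reshape(480,640,2)
    P=np.dstack([p*d[...,None],d])@np.array(c['rotation']).T+np.array(c['xyz'])
    P[d==0]=np.nan
    return im,P
E
python3 - <<'E'
from h import *
s=read_state();print(s['position'],s['tcp_rot'],finger_overhang if not callable(finger_overhang) else finger_overhang(),s['opening'])
for n in('top','side'):
    im,P=cloud(n);cv2.imwrite(f'pics/{n}0.png',im);np.savez(f'{n}0.npz',im=im,P=P);print(n,calibration(n)['xyz'])
E
```

```text
[ 0.14536672 -0.60715849  0.2355771 ] [[ 9.72560379e-01  2.32650563e-01 -1.58386182e-04]
 [ 2.32650370e-01 -9.72558127e-01  2.11997382e-03]
 [ 3.39173334e-04 -2.09865114e-03 -9.99997740e-01]] 0.014 1.0015704801265874
top [0.28748158 0.113715   1.1285897 ]
side [0.37808908 0.88237351 1.05944398]
```

View pics/top0.png

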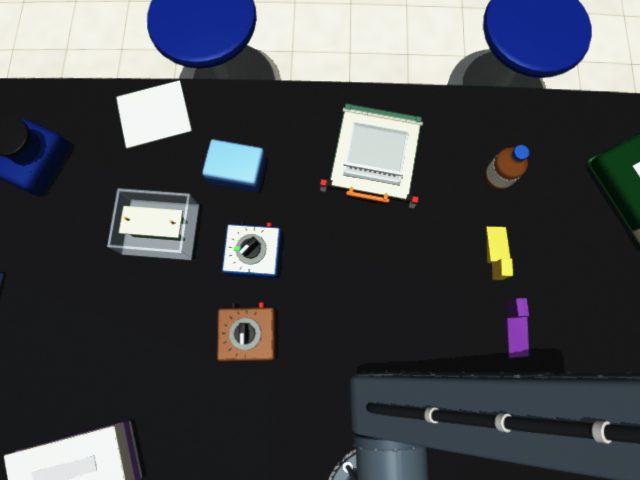

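View pics/side0.png

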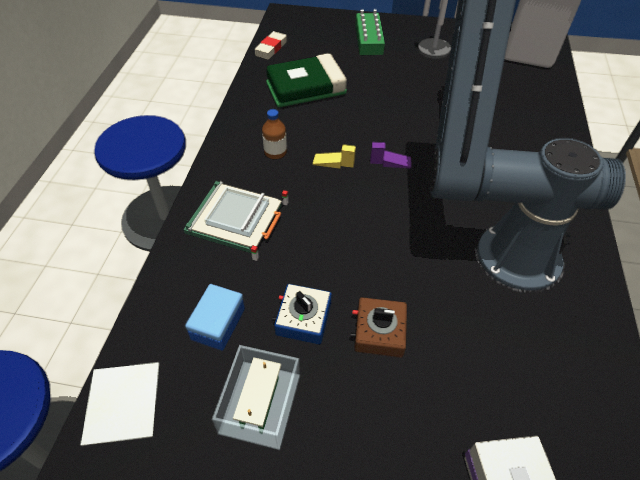

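The top view has the yellow wedge at (500,252) with its thin edge up (+x), the orange bar at (368,195), and the dial at (251,248) with the green mark near (237,248). Next I'll measure these and zoom in on the dial.

```bash
python3 - <<'E'
from h import *
z=np.load('top0.npz');im,P=z['im'],z['P'];hsv=cv2.cvtColor(im,cv2.COLOR_BGR2HSV);H,S,V=[hsv[...,i].astype(int) for i in range(3)]
def m(b,c):
    k=np.zeros((480,640),bool);k[b[1]:b[3],b[0]:b[2]]=1
    return k&c&np.isfinite(P[...,0])
def rep(n,k):
    q=P[k];print(n,len(q),'mean',q.mean(0).round(4),'min',q.min(0).round(3),'max',q.max(0).round(3))
    c=q[:,:2]-q[:,:2].mean(0);w,v=np.linalg.eigh(c.T@c);print('   ax',v[:,1].round(3),'ext',np.ptp(c@v,axis=0).round(3));return q
y=m((470,215,530,290),(H>20)&(H<35)&(S>120))
rep('wedge all',y);rep('fin top',y&(P[...,2]>.058));rep('ramp',y&(P[...,2]<.03))
rep('bar',m((335,180,400,210),(H>3)&(H<18)&(S>150)))
rep('plate',m((325,100,430,205),(S<60)&(V>150)&(P[...,2]>.015)&(P[...,2]<.035)))
rep('boxtop',m((215,215,290,285),(P[...,2]>.045)&(P[...,2]<.056)&(V>180)&(S<40)))
rep('green',m((225,235,245,260),(H>45)&(H<75)&(S>120)))
b=m((215,215,290,285),(P[...,2]>.085));rep('bartop',b)
rep('white',b&(V>140))
rep('discs',m((215,215,290,285),(P[...,2]>.055)))
rep('tipbox',m((195,130,270,195),P[...,2]>.06));rep('tank',m((100,180,205,265),P[...,2]>.07))
cv2.imwrite('pics/d.png',cv2.resize(im[215:285,215:290],None,fx=8,fy=8,interpolation=2))
s=np.load('side0.npz');P=s['P'];im=s['im'];hsv=cv2.cvtColor(im,cv2.COLOR_BGR2HSV);H,S,V=[hsv[...,i].astype(int) for i in range(3)]
print('SIDE')
y=m((305,140,360,172),(H>20)&(H<35)&(S>120));rep('fin',y&(P[...,2]>.058));rep('ramp',y&(P[...,2]<.03))
rep('bar',m((255,205,285,245),(H>3)&(H<18)&(S>150)))
rep('boxtop',m((270,280,335,345),(P[...,2]>.045)&(P[...,2]<.056)&(V>180)&(S<40)))
rep('green',m((285,305,315,330),(H>45)&(H<75)&(S>120)))
b=m((270,280,335,345),(P[...,2]>.085));rep('bartop',b);rep('white',b&(V>140))
cv2.imwrite('pics/ds.png',cv2.resize(im[275:345,265:340],None,fx=8,fy=8,interpolation=2))
a=cv2.imread('pics/d.png');c=cv2.imread('pics/ds.png');cv2.imwrite('pics/dd.png',cv2.resize(np.hstack([a,c]),(800,373)))
E
```

```text
wedge all 1198 mean [ 0.523  -0.2643  0.0262] min [ 0.463 -0.306 -0.004] max [ 0.591 -0.243  0.071]
   ax [-0.998  0.062] ext [0.067 0.128]
fin top 222 mean [ 0.4829 -0.2656  0.0653] min [ 0.464 -0.28   0.059] max [ 0.503 -0.253  0.071]
   ax [-1.     0.013] ext [0.027 0.039]
ramp 882 mean [ 0.5379 -0.2648  0.0144] min [ 0.463 -0.306 -0.004] max [ 0.591 -0.243  0.03 ]
   ax [-0.995  0.1  ] ext [0.071 0.129]
bar 289 mean [0.6474 0.0291 0.0201] min [ 0.633 -0.023 -0.003] max [0.667 0.078 0.033]
   ax [0.16  0.987] ext [0.022 0.102]
plate 4180 mean [0.7499 0.0119 0.0305] min [ 0.642 -0.097  0.015] max [0.866 0.113 0.035]
   ax [-0.974  0.228] ext [0.195 0.211]
boxtop 1499 mean [0.51   0.2829 0.0517] min [0.459 0.227 0.045] max [0.564 0.341 0.056]
   ax [0.075 0.997] ext [0.103 0.112]
green 19 mean [0.5096 0.3108 0.0634] min [0.501 0.299 0.056] max [0.513 0.318 0.094]
   ax [0.356 0.935] ext [0.009 0.02 ]
bartop 153 mean [0.5093 0.2836 0.0938] min [0.492 0.267 0.085] max [0.528 0.301 0.1  ]
   ax [-0.741  0.671] ext [0.015 0.041]
white 40 mean [0.5019 0.292  0.0955] min [0.493 0.282 0.08
[... 639 characters left out ...]
-0.007] max [ 0.592 -0.238  0.03 ]
   ax [-0.998 -0.066] ext [0.121 0.126]
bar 153 mean [0.6484 0.0304 0.0196] min [ 0.635 -0.039 -0.005] max [0.664 0.08  0.032]
   ax [0.143 0.99 ] ext [0.023 0.12 ]
boxtop 1079 mean [0.5116 0.287  0.0495] min [0.461 0.226 0.045] max [0.564 0.342 0.056]
   ax [0.151 0.989] ext [0.11  0.119]
green 19 mean [0.5113 0.3133 0.0575] min [0.504 0.3   0.053] max [0.516 0.32  0.083]
   ax [0.343 0.939] ext [0.008 0.021]
bartop 114 mean [0.5117 0.2872 0.0918] min [0.494 0.269 0.085] max [0.531 0.304 0.098]
   ax [-0.757  0.653] ext [0.015 0.042]
white 27 mean [0.5047 0.2914 0.0937] min [0.495 0.271 0.087] max [0.531 0.299 0.098]
   ax [-0.808  0.59 ] ext [0.009 0.041]
```

View pics/dd.png

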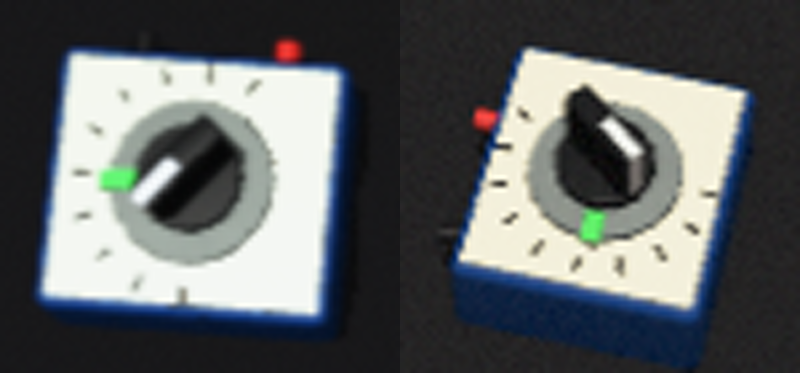

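The pointer is at about 138° in world axes and the green mark at about 90°, roughly 48° clockwise of it, which fits the stated range. I'll head over to the dial.

Call:
{"name": "send_rows", "arguments": {"plan": [[0,0.0215,-0.0178,0,0],[0,0.0215,-0.0178,0,0],[0,0.0215,-0.0178,0,0],[0,0.0215,-0.0178,0,0],[0,0.0215,-0.0178,0,0],[0,0.0215,-0.0178,0,0],[0,0.0215,-0.0178,0,0],[0,0.0215,-0.0178,0,0],[0,0.0215,-0.0178,0,0],[0,0.0215,-0.0178,0,0],[0,0.0215,-0.0178,0,0],[0,0.0215,-0.0178,0,0],[0,0.0215,-0.0178,0,0],[0,0.0215,-0.0178,0,0],[0,0.0215,-0.0178,0,0],[0,0.0215,-0.0178,0,0],[0,0.0215,-0.0178,0,0],[0,0.0215,-0.0178,0,0],[0,0.0215,-0.0178,0,0],[0,0.0215,-0.0178,0,0]]}}

```text
time_s: 1.77
position: [0.4812, -0.1601, 0.2363]
tcp_rot: [[0.973, 0.233, -0.001], [0.233, -0.973, 0.0], [-0.001, -0.001, -1.0]]
force: [1.2, -0.3, -1.5]
opening: 1.001
grasp_force: 0.0
```

Call:
{"name": "send_rows", "arguments": {"plan": [[0,0.0078,-0.025,0,0],[0,0.0078,-0.025,0,0],[0,0.0078,-0.025,0,0],[0,0.0078,-0.025,0,0],[0,0.0078,-0.025,0,0],[0,0.0078,-0.025,0,0],[0,0.0078,-0.025,0,0],[0,0.0078,-0.025,0,0],[0,0.0078,-0.025,0,0],[0,0.0078,-0.025,0,0],[0,0.0078,-0.025,0,0],[0,0.0078,-0.025,0,0],[0,0.0078,-0.025,0,0],[0,0.0078,-0.025,0,0],[0,0.0078,-0.025,0,0],[0,0.0078,-0.025,0,0],[0,0.0078,-0.025,0,0]]}}

```text
time_s: 3.18
position: [0.5104, 0.2839, 0.2361]
tcp_rot: [[0.973, 0.233, -0.001], [0.233, -0.973, -0.0], [-0.001, 0.0, -1.0]]
force: [0.3, -0.3, 0.0]
opening: 1.002
grasp_force: 0.0
```

Call:
{"name": "send_rows", "arguments": {"plan": [[0,0,0,0,-0.12],[0,0,0,0,-0.12],[0,0,0,0,-0.12],[0,0,0,0,-0.12],[0,0,0,0,-0.12],[0,0,0,0,-0.12],[0,0,0,0,-0.12],[0,0,0,0,-0.12],[0,0,0,0,-0.12],[0,0,0,0,-0.12],[0,0,0,0,-0.12],[0,0,0,0,-0.12],[0,0,0,0,-0.12],[0,0,0,0,-0.12],[0,0,0,0,-0.12],[0,0,0,0,-0.12],[0,0,0,0,-0.12],[0,0,0,0,-0.12],[0,0,0,0,0]]}}

```text
time_s: 4.77
position: [0.5105, 0.2825, 0.2361]
tcp_rot: [[-0.735, 0.678, -0.001], [0.678, 0.735, -0.0], [0.001, -0.001, -1.0]]
force: [0.7, -0.2, -0.4]
opening: 0.997
grasp_force: 0.0
```

```bash
cat >> h.py <<'E'
def ray(name,u,v,zp):
    c=calibration(name);K=np.array([[c['fx'],0,c['cx']],[0,c['fy'],c['cy']],[0,0,1.]])
    p=cv2.undistortPoints(np.array([[[u,v]]],float),K,np.array(c['dist_coeffs'],float)).ravel()
    d=np.array(c['rotation'])@[p[0],p[1],1];o=np.array(c['xyz']);return o+d*(zp-o[2])/d[2]
def yaw():
    s=read_state();R=np.array(s['tcp_rot']);print('t',s['time_s'],'pos',np.round(s['position'],4),'yaw',np.degrees(np.arctan2(R[1,0],R[0,0])).round(2),'F',np.round(s['force'],1),'open',s['opening'],s['grasp_force'],'q',np.round(s['joint_positions'],1));return s,R
E
python3 - <<'E'
from h import *
for n,b in(('top',(215,215,290,285)),('side',(270,280,335,345))):
    z=np.load(n+'0.npz');im,P=z['im'],z['P'];hsv=cv2.cvtColor(im,cv2.COLOR_BGR2HSV);H,S,V=[hsv[...,i].astype(int) for i in range(3)]
    k=np.zeros((480,640),bool);k[b[1]:b[3],b[0]:b[2]]=1
    def cen(m,zp):
        v,u=np.where(m&k);w=S[v,u] if zp<.07 else np.ones(len(u));return ray(n,np.average(u,weights=w),np.average(v,weights=w),zp)
    g=cen((H>45)&(H<75)&(S>90),.0505)
    bar=cen((P[...,2]>.085),.094)
    m=k&(P[...,2]>.085);c=P[m][:,:2];c=c-c.mean(0);e=np.linalg.eigh(c.T@c)[1][:,1];e*=np.sign(e[1])
    # ivory top rectangle via hull, in plane z=.05
    iv=(k&(V>150)&(S<60)|((H>45)&(H<75)&(S>90)&k)).astype(np.uint8)
    cn=max(cv2.findContours(cv2.morphologyEx(iv,3,np.ones((3,3))),0,1)[0],key=cv2.contourArea)
    q=np.array([ray(n,*p,.05)[:2] for p in cv2.convexHull(cn)[:,0]]).astype(np.float32)
    r=cv2.minAreaRect(q)
    d=g[:2]-bar[:2];d2=g[:2]-np.array(r[0])
    print(n,'green',g.round(4),'bar',bar.round(4),'rect',r,'bar ang',np.degrees(np.arctan2(e[1],e[0])),'green ang',np.degrees(np.arctan2(d[1],d[0])),np.hypot(*d),np.degrees(np.arctan2(d2[1],d2[0])),np.hypot(*d2))
yaw()
E
```

```text
top green [0.5117 0.3133 0.0505] bar [0.5093 0.2835 0.094 ] rect ((0.51126629114151, 0.28364139795303345), (0.11176250874996185, 0.10077250748872757), 87.3724594116211) bar ang 137.82825274220733 green ang 85.42638416828525 0.02982554540444667 89.21908415014181 0.029640292799101964
side green [0.5133 0.306  0.0505] bar [0.5113 0.2886 0.094 ] rect ((0.5116837620735168, 0.28461143374443054), (0.11056803166866302, 0.10182083398103714), 87.41320037841797) bar ang 139.2197487687 green ang 83.5760328475627 0.017550939990292985 85.75234967960287 0.02149329821761975
t 4.7667 pos [0.5105 0.2825 0.2361] yaw 137.33 F [ 0.7 -0.2 -0.4] open 0.9967009972810523 0.0 q [ 18.   27.1  88.2  -0.   64.8 -29.3]
```

Call:
{"name": "send_rows", "arguments": {"plan": [[0,0.0017,0.0018,0.02,-0.02],[0,0,0,0.02,0],[0,0,0,0.02,0],[0,0,0,0.02,0],[0,0,0,0.02,0],[0,0,0,0.02,0],[0,0,0,0.014,0],[0,0,0,0.01,0],[0,0,0,0.01,0],[0,0,0,0,0]]}}

```text
time_s: 5.6
position: [0.5099, 0.2847, 0.0807]
tcp_rot: [[-0.746, 0.666, -0.003], [0.666, 0.746, -0.001], [0.002, -0.003, -1.0]]
force: [-0.0, -1.1, -0.1]
opening: 1.006
grasp_force: 0.0
```

Call:
{"name": "send_rows", "arguments": {"plan": [[255,0,0,0,0],[255,0,0,0,0],[255,0,0,0,0],[255,0,0,0,0],[255,0,0,0,0],[255,0,0,0,0],[255,0,0,0,0],[255,0,0,0,0],[255,0,0,0,0],[255,0,0,0,0],[255,0,0,0,0],[255,0,0,0,0]]}}

```text
time_s: 6.6
position: [0.5101, 0.2846, 0.0825]
tcp_rot: [[-0.748, 0.664, -0.002], [0.664, 0.748, -0.001], [0.001, -0.002, -1.0]]
force: [-3.0, -6.9, 5.7]
opening: 0.176
grasp_force: 3.5
```

Call:
{"name": "send_rows", "arguments": {"plan": [[255,0,0,0,0],[255,0,0,0,0],[255,0,0,0,0],[255,0,0,0,0.05],[255,0,0,0,0.06],[255,0,0,0,0.06],[255,0,0,0,0.06],[255,0,0,0,0.06],[255,0,0,0,0.06],[255,0,0,0,0.06],[255,0,0,0,0.06],[255,0,0,0,0.06],[255,0,0,0,0.06],[255,0,0,0,0.06],[255,0,0,0,0.06],[255,0,0,0,0.06],[255,0,0,0,0.06],[255,0,0,0,0.04],[255,0,0,0,0.04],[255,0,0,0,0]]}}

```text
time_s: 8.27
position: [0.5105, 0.2844, 0.0825]
tcp_rot: [[0.066, 0.998, -0.001], [0.998, -0.066, -0.001], [-0.001, -0.001, -1.0]]
force: [-1.6, -4.2, 2.1]
opening: 0.158
grasp_force: 30.0
```

Call:
{"name": "send_rows", "arguments": {"plan": [[0,0,0,0,0],[0,0,0,0,0],[0,0,0,0,0],[0,0,0,0,0],[0,0,0,0,0],[0,0,0,0,0],[0,0,0,-0.02,0],[0,0,0,-0.04,0],[0,0,0,-0.04,0],[0,0,-0.04,-0.03,0],[0,-0.02,-0.04,0,0],[0,-0.02,-0.04,0,0],[0,-0.02,-0.04,0,0],[0,-0.02,-0.04,0,0],[0,0,0,0,0]]}}

```text
time_s: 9.52
position: [0.3103, 0.2186, 0.2057]
tcp_rot: [[0.064, 0.998, -0.018], [0.998, -0.065, -0.006], [-0.007, -0.017, -1.0]]
force: [-1.9, -0.5, -0.5]
opening: 0.992
grasp_force: 0.0
```

```bash
python3 - <<'E'
from h import *
yaw()
A=[]
for n,b in(('top',(215,215,290,285)),('side',(265,275,340,345))):
    im,P=cloud(n);np.savez(n+'1.npz',im=im,P=P)
    A.append(cv2.resize(im[b[1]:b[3],b[0]:b[2]],None,fx=5.3,fy=5.3,interpolation=2))
    k=np.zeros((480,640),bool);k[b[1]:b[3],b[0]:b[2]]=1
    m=k&(P[...,2]>.085)&(P[...,2]<.105);c=P[m][:,:2];print(n,c.mean(0),np.ptp(c,axis=0));c=c-c.mean(0);e=np.linalg.eigh(c.T@c)[1][:,1];e*=np.sign(e[1]);print(np.degrees(np.arctan2(e[1],e[0])))
cv2.imwrite('pics/d1.png',np.hstack(A))
E
```

```text
t 9.5167 pos [0.3103 0.2186 0.2057] yaw 86.3 F [-1.9 -0.5 -0.5] open 0.9922833432740701 0.0 q [ 18.2  14.9 116.7  -0.   49.5  21.9]
top [0.50976834 0.28388238] [0.0159456  0.04236327]
85.91106069924093
side [0.51204202 0.28729886] [0.01548985 0.04419883]
85.91160480305754
```

View pics/d1.png

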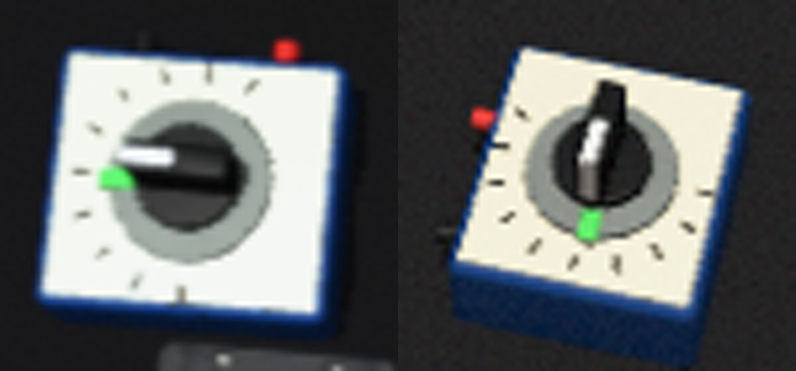

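```bash
python3 - <<'E'
from h import *
for n,b in(('top',(230,230,270,268)),('side',(287,290,320,322))):
    z=np.load(n+'0.npz');im=z['im'];hsv=cv2.cvtColor(im,cv2.COLOR_BGR2HSV);H,S,V=[hsv[...,i].astype(int) for i in range(3)]
    k=np.zeros((480,640),bool);k[b[1]:b[3],b[0]:b[2]]=1
    ring=k&(V>110)&(V<185)&(S<60)
    gm=k&(H>45)&(H<75)&(S>70)
    kk=np.zeros_like(k);kk[b[1]-5:b[3]+5,b[0]-5:b[2]+5]=1
    q=np.array([ray(n,u,v,.051)[:2] for v,u in zip(*np.where(ring))],np.float32)
    n_,lab=cv2.connectedComponents(ring.astype(np.uint8));l=max(range(1,n_),key=lambda i:(lab==i).sum())
    q=np.array([ray(n,u,v,.051)[:2] for v,u in zip(*np.where(lab==l))],np.float32)
    c,r=cv2.minEnclosingCircle(q); e=cv2.fitEllipse(cv2.convexHull(q))
    v,u=np.where(gm);w=S[v,u]-40.;g=ray(n,np.average(u,weights=w),np.average(v,weights=w),.051)[:2]
    gq=np.array([ray(n,a,bb,.051)[:2] for a,bb in zip(u,v)])
    for o in(np.array(c),np.array(e[0])):
        d=g-o;print(n,o.round(4),'r',round(r,4),np.array(e[1])/2,'green',g.round(4),len(u),np.ptp(gq,axis=0),'ang',np.degrees(np.arctan2(d[1],d[0])).round(1),np.hypot(*d).round(4))
E
```

```text
top [0.5114 0.2829] r 0.0337 [0.03276839 0.03348278] green [0.5119 0.313 ] 32 [0.00917847 0.01332039] ang 88.9 0.0301
top [0.5115 0.2833] r 0.0337 [0.03276839 0.03348278] green [0.5119 0.313 ] 32 [0.00917847 0.01332039] ang 89.2 0.0297
side [0.51   0.2836] r 0.0348 [0.02310269 0.03332756] green [0.513  0.3071] 30 [0.02367087 0.06113776] ang 82.5 0.0236
side [0.5034 0.2814] r 0.0348 [0.02310269 0.03332756] green [0.513  0.3071] 30 [0.02367087 0.06113776] ang 69.5 0.0274
```

```bash
python3 - <<'E'
from h import *
for n,f in(('side','0'),('side','1'),('top','0')):
    im=np.load(n+f+'.npz')['im'];hsv=cv2.cvtColor(im,cv2.COLOR_BGR2HSV);H,S,V=[hsv[...,i].astype(int) for i in range(3)]
    b=(270,280,335,345) if n=='side' else (225,225,275,275)
    gm=np.zeros((480,640),np.uint8);gm[b[1]:b[3],b[0]:b[2]]=((H>45)&(H<75)&(S>70)&(V>120))[b[1]:b[3],b[0]:b[2]]
    k,lab,st,_=cv2.connectedComponentsWithStats(gm);l=1+np.argmax(st[1:,4]);v,u=np.where(lab==l);w=S[v,u]-40.
    g=ray(n,np.average(u,weights=w),np.average(v,weights=w),.051)[:2]
    # ivory box top rectangle corners, plane z=.05
    iv=np.zeros((480,640),np.uint8);iv[b[1]-15:b[3]+15,b[0]-15:b[2]+15]=((V>150)&(S<70))[b[1]-15:b[3]+15,b[0]-15:b[2]+15]
    # ring + disc = non-ivory hole: gather largest inner contour
    cs,hi=cv2.findContours(iv,cv2.RETR_CCOMP,1)
    inn=max([c for c,h in zip(cs,hi[0]) if h[3]>=0],key=cv2.contourArea)
    q=np.array([ray(n,*p,.051)[:2] for p in cv2.convexHull(inn)[:,0]],np.float32)
    for o in (np.array([.5112,.2838]),np.array(cv2.minEnclosingCircle(q)[0])):
        d=g-o;print(n,f,g.round(4),len(u),o.round(4),np.degrees(np.arctan2(d[1],d[0])).round(1),np.hypot(*d).round(4))
E
```

```text
side 0 [0.5124 0.3112] 25 [0.5112 0.2838] 87.5 0.0274
side 0 [0.5124 0.3112] 25 [0.5196 0.2824] 104.0 0.0297
side 1 [0.5124 0.3113] 25 [0.5112 0.2838] 87.6 0.0275
side 1 [0.5124 0.3113] 25 [0.513  0.2797] 91.2 0.0315
top 0 [0.5119 0.313 ] 32 [0.5112 0.2838] 88.6 0.0292
top 0 [0.5119 0.313 ] 32 [0.5161 0.2905] 100.5 0.0229
```

Call:
{"name": "send_rows", "arguments": {"plan": [[0,0.02,0.04,0,0],[0,0.02,0.04,0,0],[0,0.02,0.04,0,0],[0,0.02,0.04,0,0],[0,0,0.04,0.03,0],[120,0,0,0.03,0],[120,0,0,0.03,0],[120,0,0,0.02,0],[120,0,0,0.02,0],[255,0,0,0,0]]}}

```text
time_s: 10.45
position: [0.5103, 0.2847, 0.0783]
tcp_rot: [[0.066, 0.998, -0.006], [0.998, -0.066, -0.002], [-0.002, -0.006, -1.0]]
force: [-1.1, -0.5, -0.9]
opening: 0.706
grasp_force: 0.0
```

Call:
{"name": "send_rows", "arguments": {"plan": [[255,0,0,0,0],[255,0,0,0,0],[255,0,0,0,0],[255,0,0,0,0],[255,0,0,0,0],[255,0,0,0,0],[255,0,0,0,0],[255,0,0,0,0],[255,0,0,0,0],[255,0,0,0,-0.02],[255,0,0,0,-0.02],[255,0,0,0,0],[255,0,0,0,0]]}}

```text
time_s: 11.53
position: [0.5105, 0.2852, 0.0832]
tcp_rot: [[0.026, 1.0, -0.0], [1.0, -0.026, 0.0], [0.0, -0.0, -1.0]]
force: [-1.6, 0.0, 6.5]
opening: 0.163
grasp_force: 30.0
```

Call:
{"name": "send_rows", "arguments": {"plan": [[0,0,0,0,0],[0,0,0,0,0],[0,0,0,0,0],[0,0,0,0,0],[0,0,0,0,0],[0,0,0,0,0],[0,0,0,-0.02,0],[0,0,0,-0.04,0],[0,0,0,-0.04,0],[0,-0.03,0,-0.02,0],[0,-0.03,0,0,0],[0,-0.03,0,0,0],[0,-0.03,0,0,0],[0,-0.03,0,0,0],[0,-0.03,0,0,0],[0,-0.03,0,0,0],[0,0,0,0,0]]}}

```text
time_s: 12.95
position: [0.5057, 0.0708, 0.2026]
tcp_rot: [[0.03, 1.0, 0.0], [1.0, -0.03, -0.002], [-0.002, 0.0, -1.0]]
force: [-0.2, 0.6, 0.2]
opening: 0.997
grasp_force: 0.0
```

```bash
python3 - <<'E'
from h import *
yaw()
im,P=cloud('top');np.savez('top2.npz',im=im,P=P)
k=np.zeros((480,640),bool);k[225:275,225:285]=1
m=k&(P[...,2]>.085)&(P[...,2]<.105);c=P[m][:,:2];c=c-c.mean(0);e=np.linalg.eigh(c.T@c)[1][:,1];print('bar',len(c),np.degrees(np.arctan2(e[1],e[0])))
cv2.imwrite('pics/d2.png',np.hstack([cv2.resize(im[220:280,220:285],(433,400),interpolation=2),cv2.resize(im[210:290,470:535],(325,400),interpolation=2)]))
z=np.load('top0.npz');im,P=z['im'],z['P'];hsv=cv2.cvtColor(im,cv2.COLOR_BGR2HSV);H,S,V=[hsv[...,i].astype(int) for i in range(3)]
k=np.zeros((480,640),bool);k[215:290,470:530]=1
for vt in(60,110,200):
    y=k&(H>20)&(H<35)&(S>120)&(V>vt)
    r=cv2.minAreaRect(P[y&(P[...,2]>.055)][:,:2].astype(np.float32));print('fin',r)
    # ramp: pixels with height between, remove edges
    yr=y&(P[...,2]<.032)&(P[...,2]>.003)&(P[...,0]>.507);q=P[yr]
    r=cv2.minAreaRect(q[:,:2].astype(np.float32));print('ramp',len(q),r)
    bx=[q[(q[:,0]>a)&(q[:,0]<a+.01)] for a in np.arange(.51,.585,.01)]
    print([(b[:,0].mean().round(3),((b[:,1].min()+b[:,1].max())/2).round(4),np.ptp(b[:,1]).round(3)) for b in bx if len(b)])
# posts + bar
red=((H<5)|(H>172))&(S>120)&(V>70)
for b in((310,170,335,195),(405,190,425,212)):
    m=np.zeros((480,640),bool);m[b[1]:b[3],b[0]:b[2]]=1;m&=red;print('post',P[m].mean(0).round(4),m.sum(),ray('top',*[t.mean() for t in np.where(m)[::-1]],.046).round(4))
m=np.zeros((480,640),bool);m[180:210,335:400]=1;m&=(H>3)&(H<18)&(S>150);v,u=np.where(m)
q=np.array([ray('top',a,b,.024)[:2] for a,b in zip(u,v)],np.float32);print('bar',cv2.minAreaRect(q),q.mean(0))
z=np.load('side0.npz');im,P=z['im'],z['P'];hsv=cv2.cvtColor(im,cv2.COLOR_BGR2HSV);H,S,V=[hsv[...,i].astype(int) for i in range(3)]
m=np.zeros((480,640),bool);m[205:245,255:285]=1;m&=(H>3)&(H<18)&(S>150);v,u=np.where(m)
q=np.array([ray('side',a,b,.022)[:2] for a,b in zip(u,v)],np.float32);print('bar side',cv2.minAreaRect(q),q.mean(0))
m=np.zeros((480,640),bool);m[140:172,305:360]=1;m&=(H>20)&(H<35)&(S>120)
r=cv2.minAreaRect(P[m&(P[...,2]>.055)][:,:2].astype(np.float32));print('fin side',r)
E
```

```text
t 12.95 pos [0.5057 0.0708 0.2026] yaw 88.26 F [-0.2  0.6  0.2] open 0.9965325794041215 0.0 q [-4.500e+00  2.420e+01  1.004e+02 -1.000e-01  5.530e+01 -2.700e+00]
bar 150 89.31739185551115
fin ((0.48333242535591125, -0.2661602795124054), (0.02642439678311348, 0.03940650820732117), 87.14379119873047)
ramp 678 ((0.5476163625717163, -0.2699991762638092), (0.05342552438378334, 0.08145284652709961), 89.2639389038086)
[(np.float64(0.515), np.float64(-0.2663), np.float64(0.046)), (np.float64(0.525), np.float64(-0.2672), np.float64(0.046)), (np.float64(0.535), np.float64(-0.2698), np.float64(0.053)), (np.float64(0.545), np.float64(-0.2694), np.float64(0.05)), (np.float64(0.555), np.float64(-0.2668), np.float64(0.045)), (np.float64(0.565), np.float64(-0.2683), np.float64(0.05)), (np.float64(0.575), np.float64(-0.2668), np.float64(0.046)), (np.float64(0.583), np.float64(-0.2679), np.float64(0.048))]
fin ((0.48333242535591125, -0.2661602795124054), (0.02642439678311348, 0.03940650820732117), 87.14379119873047)
ramp 631 ((0.5466732978820801, -0.2666471600532532), (0.07903435826301575, 0.046880066
[... 1045 characters left out ...]
.044)), (np.float64(0.565), np.float64(-0.2672), np.float64(0.044)), (np.float64(0.575), np.float64(-0.2667), np.float64(0.045)), (np.float64(0.583), np.float64(-0.2674), np.float64(0.042))]
post [0.6715 0.1312 0.0383] 45 [0.6688 0.131  0.046 ]
post [ 0.6366 -0.0755  0.039 ] 45 [ 0.6344 -0.0743  0.046 ]
bar ((0.6491284966468811, 0.028958076611161232), (0.10012992471456528, 0.02205040119588375), 80.70608520507812) [0.646225   0.02951309]
bar side ((0.6498194932937622, 0.031493935734033585), (0.10304773598909378, 0.020178131759166718), 79.7926254272461) [0.64789987 0.03230151]
fin side ((0.4871199429035187, -0.26165592670440674), (0.027768468484282494, 0.038377754390239716), 87.47392272949219)
```

View pics/d2.png

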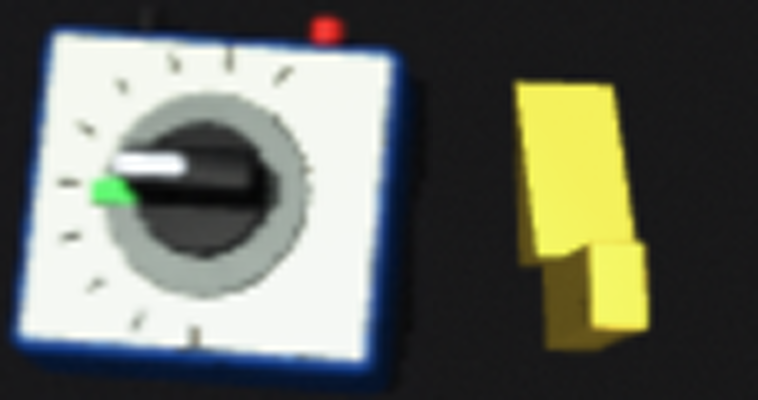

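The dial bar now stands at about 89° and the mark at about 88.5°, and the white line in the picture lies over the green mark. On to the wedge, whose fin is at about (0.484, −0.264) with yaw near 0.

Call:
{"name": "send_rows", "arguments": {"plan": [[0,-0.028,-0.001,0,0],[0,-0.028,-0.001,0,0],[0,-0.028,-0.001,0,0],[0,-0.028,-0.001,0,0],[0,-0.028,-0.001,0,0],[0,-0.028,-0.001,0,0],[0,-0.028,-0.001,0,0],[0,-0.028,-0.001,0,0],[0,-0.028,-0.001,0,0],[0,-0.028,-0.001,0,0],[0,-0.028,-0.001,0,0],[0,-0.028,-0.001,0,0]]}}

```text
time_s: 14.0
position: [0.4852, -0.2605, 0.2025]
tcp_rot: [[0.025, 1.0, 0.0], [1.0, -0.025, 0.001], [0.001, 0.0, -1.0]]
force: [0.7, 0.9, 0.9]
opening: 0.999
grasp_force: 0.0
```

Call:
{"name": "send_rows", "arguments": {"plan": [[0,0,0,0,0.11],[0,0,0,0,0.11],[0,0,0,0,0.11],[0,0,0,0,0.11],[0,0,0,0,0.11],[0,0,0,0,0.11],[0,0,0,0,0.11],[0,0,0,0,0.11],[0,0,0,0,0.11],[0,0,0,0,0.11],[0,0,0,0,0.11],[0,0,0,0,0.11],[0,0,0,0,0.11],[0,0,0,0,0.11],[0,0,0,0,0],[0,0,0,0,0]]}}

```text
time_s: 15.33
position: [0.4852, -0.2595, 0.2025]
tcp_rot: [[1.0, 0.009, 0.0], [0.009, -1.0, 0.0], [0.0, -0.0, -1.0]]
force: [-0.4, -0.0, -0.6]
opening: 1.001
grasp_force: 0.0
```

Call:
{"name": "send_rows", "arguments": {"plan": [[0,-0.001,0.0045,0.03,0.009],[0,0,0,0.03,0],[0,0,0,0.03,0],[0,0,0,0.025,0],[0,0,0,0.02,0],[0,0,0,0.015,0],[0,0,0,0.01,0],[255,0,0,0,0],[255,0,0,0,0],[255,0,0,0,0],[255,0,0,0,0],[255,0,0,0,0],[255,0,0,0,0],[255,0,0,0,0],[255,0,0,0,0],[255,0,0,0,0],[255,0,0,0,0],[255,0,0,0,0],[255,0,0,0,0],[255,0,0,0,0]]}}

```text
time_s: 17.0
position: [0.4838, -0.2651, 0.0426]
tcp_rot: [[1.0, -0.004, 0.0], [-0.004, -1.0, -0.0], [0.0, 0.0, -1.0]]
force: [-0.7, -1.2, 0.1]
opening: 0.274
grasp_force: 29.9
```

Call:
{"name": "send_rows", "arguments": {"plan": [[255,0,0,0,0],[255,0,0,0,0],[255,0,0,0,0]]}}

```text
time_s: 17.25
position: [0.4838, -0.2651, 0.0426]
tcp_rot: [[1.0, -0.004, 0.0], [-0.004, -1.0, -0.0], [0.0, 0.0, -1.0]]
force: [-0.3, -1.0, -0.3]
opening: 0.273
grasp_force: 29.9
```

```bash
python3 - <<'E'
from h import *
s,R=yaw()
im,P=cloud('top');hsv=cv2.cvtColor(im,cv2.COLOR_BGR2HSV);H,S,V=[hsv[...,i].astype(int) for i in range(3)]
k=np.zeros((480,640),bool);k[200:290,470:530]=1
q=P[k&(H>20)&(H<35)&(S>120)&(V>110)&(P[...,2]<.032)&(P[...,2]>.003)&(P[...,0]>.507)]
print('ramp',len(q),q.max(0),cv2.minAreaRect(q[:,:2].astype(np.float32)))
E
```

```text
t 17.25 pos [ 0.4838 -0.2651  0.0426] yaw -0.24 F [-0.3 -1.  -0.3] open 0.27270184194908076 29.91565501652076 q [-40.3  41.6 100.6  -0.   37.7  49.9]Traceback (most recent call last):
  File "<stdin>", line 6, in <module>
    return umr_maximum(a, axis, None, out, keepdims, initial, where)
ValueError: zero-size array to reduction operation maximum which has no identity
```

Call:
{"name": "send_rows", "arguments": {"plan": [[255,0,0,-0.015,0],[255,0,0,-0.015,0],[255,0,-0.018,0,0],[255,0,-0.0215,0,0],[255,0,-0.0215,0,0],[255,0,-0.0215,0,0],[255,0,-0.0215,0,0],[255,0,-0.0215,0,0],[255,0,-0.0215,0,0],[255,0,-0.0215,0,0],[255,0,-0.0215,0,0],[255,0,-0.0215,0,0],[255,0,-0.0215,0,0],[255,0,-0.0215,0,0],[255,0,-0.0215,0,0],[255,0,-0.0215,0,0],[255,0,-0.0215,0,0],[255,0.01,0,0,0.08],[255,0.01,0,0,0.08],[255,0,0,0,0]]}}

```text
time_s: 18.97
position: [0.5072, 0.0537, 0.0726]
tcp_rot: [[0.986, -0.164, 0.003], [-0.164, -0.986, -0.0], [0.003, -0.0, -1.0]]
force: [1.3, 0.1, -0.9]
opening: 0.274
grasp_force: 29.9
```

```bash
python3 - <<'E'
from h import *
s,R=yaw()
A=[]
for n,b in(('top',(310,90,430,290)),('side',(170,150,340,300))):
    im,P=cloud(n);np.savez(n+'3.npz',im=im,P=P);A.append(cv2.resize(im[b[1]:b[3],b[0]:b[2]],None,fx=500/(b[3]-b[1]) if n=='top' else 2.9,fy=500/(b[3]-b[1]) if n=='top' else 500/150,interpolation=2))
cv2.imwrite('pics/c3.png',np.hstack(A));print(np.hstack(A).shape)
E
```

```text
t 18.9667 pos [0.5072 0.0537 0.0726] yaw -9.43 F [ 1.3  0.1 -0.9] open 0.2743353363865085 29.914075755077647 q [ -6.5  36.7 106.2   0.   36.9  92.9]
(500, 793, 3)
```

View pics/c3.png

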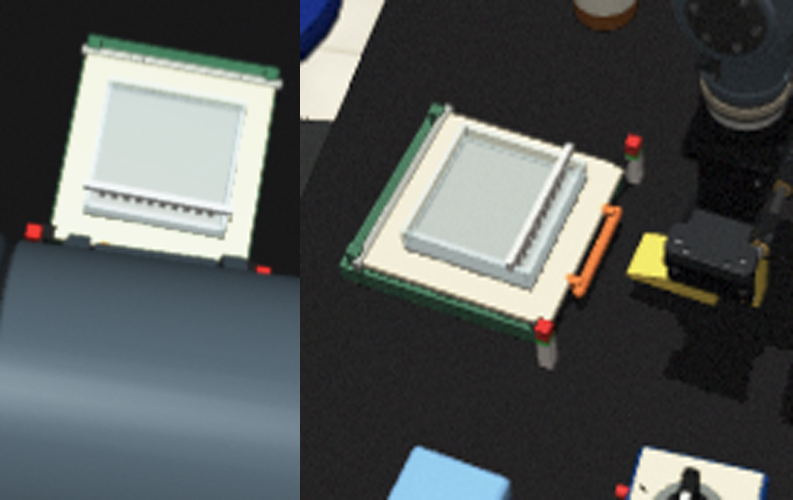

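The side view shows the wedge, still lifted, lined up with the bar, its thin edge at about (640,255) and the bar running (575,285)–(612,212). Next: lower it to the bench and push to just short of contact.

Call:
{"name": "send_rows", "arguments": {"plan": [[255,0,0,0.012,0],[255,0,0,0.01,0],[255,0,0,0.005,0],[255,0,0,0.003,0],[255,0.008,0,0,0],[255,0.008,0,0,0],[255,0.008,0,0,0],[255,0.008,0,0,0],[255,0.008,0,0,0],[255,0.008,0,0,0],[255,0.008,0,0,0],[255,0.008,0,0,0],[255,0.008,0,0,0],[255,0,0,0,0],[255,0,0,0,0]]}}

```text
time_s: 20.32
position: [0.5768, 0.0413, 0.0425]
tcp_rot: [[0.987, -0.164, 0.001], [-0.164, -0.987, -0.0], [0.001, -0.0, -1.0]]
force: [0.3, 0.1, -2.3]
opening: 0.276
grasp_force: 30.0
```

```bash
cat >> h.py <<'E'
def barz(tag):
    im,P=cloud('side');np.savez(tag+'.npz',im=im,P=P);hsv=cv2.cvtColor(im,cv2.COLOR_BGR2HSV);H,S,V=[hsv[...,i].astype(int) for i in range(3)]
    m=np.zeros((480,640),bool);m[195:245,250:290]=1;m&=(H>3)&(H<18)&(S>150);v,u=np.where(m);w=S[v,u]
    print(tag,'n',m.sum(),'uv',np.average(u,weights=w).round(2),np.average(v,weights=w).round(2),'z med',np.nanmedian(P[m][:,2]).round(4))
    # front plate strip + post-based check: plate height fit
    pm=np.zeros((480,640),bool);pm[180:250,185:285]=1;pm&=(S<70)&(V>170)&(P[...,2]>.01)&(P[...,2]<.05)&(np.abs((P[...,0]-.66)*.9866-(P[...,1]-.03)*.163)<.012)
    print('  front plate z',np.nanmedian(P[pm][:,2]).round(4),pm.sum())
    return im
E
python3 - <<'E'
from h import *
z=np.load('side3.npz')
import h
_c=h.cloud;h.cloud=lambda n:(z['im'],z['P']);h.barz('base');h.cloud=_c
s,R=yaw();h.barz('s4')
E
```

```text
base n 160 uv 272.07 224.6 z med 0.0236
  front plate z 0.0266 263
t 20.3167 pos [0.5768 0.0413 0.0425] yaw -9.41 F [ 0.3  0.1 -2.3] open 0.27575863357347646 29.98518582433462 q [-7.  42.8 96.7 -0.  40.5 92.4]
s4 n 58 uv 268.06 231.01 z med 0.0243
  front plate z 0.0266 241
```

Call:
{"name": "send_rows", "arguments": {"plan": [[255,0.004,0,0,0],[255,0.004,0,0,0],[255,0.004,0,0,0],[255,0.003,0,0,0],[255,0,0,0,0],[255,0,0,0,0]]}}

```text
time_s: 20.87
position: [0.5874, 0.0396, 0.0424]
tcp_rot: [[0.987, -0.163, -0.008], [-0.163, -0.987, 0.001], [-0.008, 0.0, -1.0]]
force: [-6.5, 1.2, 3.6]
opening: 0.269
grasp_force: 30.0
```

```bash
python3 - <<'E'
from h import *
yaw();barz('s5')
E
```

```text
t 20.8667 pos [0.5874 0.0396 0.0424] yaw -9.4 F [-6.5  1.2  3.6] open 0.26861871564115686 29.986026895152094 q [-7.  43.4 94.7  0.  42.4 92.4]
s5 n 44 uv 266.1 234.9 z med 0.025
  front plate z 0.0271 128
```

Call:
{"name": "send_rows", "arguments": {"plan": [[255,0.003,0,0,0],[255,0.003,0,0,0],[255,0,0,0,0],[255,0,0,0,0]]}}

```text
time_s: 21.25
position: [0.5877, 0.0396, 0.0423]
tcp_rot: [[0.986, -0.163, -0.02], [-0.163, -0.987, 0.003], [-0.02, 0.001, -1.0]]
force: [-14.7, 2.6, 12.7]
opening: 0.271
grasp_force: 30.0
```

```bash
python3 - <<'E'
from h import *
yaw();im=barz('s6');cv2.imwrite('pics/c6.png',cv2.resize(im[170:270,180:300],None,fx=6,fy=6,interpolation=2)[:600,:800])
E
```

```text
t 21.25 pos [0.5877 0.0396 0.0423] yaw -9.4 F [-14.7   2.6  12.7] open 0.2705216909237617 30.002788033325487 q [-7.  43.6 94.1  0.  43.4 92.4]
s6 n 41 uv 265.92 235.07 z med 0.0242
  front plate z 0.0269 117
```

View pics/c6.png

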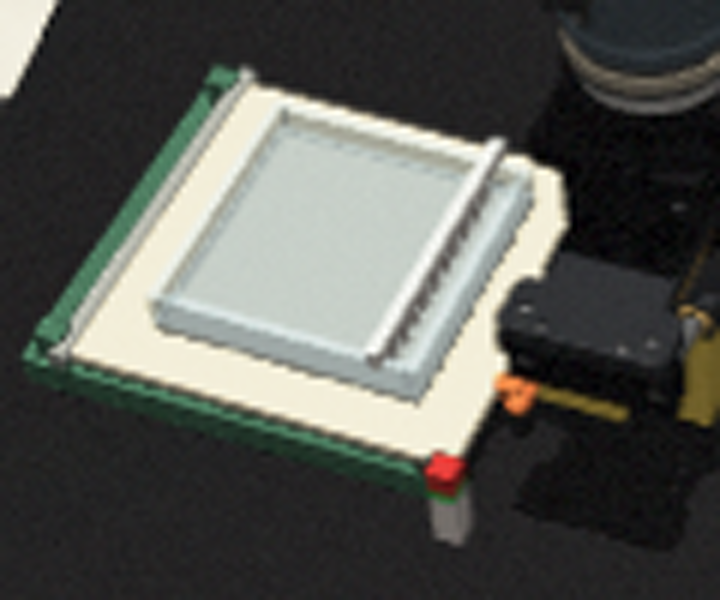

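The wedge met the bar where predicted, but it's now pressing its nose on the bench (12.7 N up on the tool). I'll ease the tool up a little to unload it.

Call:
{"name": "send_rows", "arguments": {"plan": [[255,0,0,-0.001,0],[255,0,0,-0.001,0],[255,0,0,0,0],[255,0,0,0,0],[255,0,0,0,0]]}}

```text
time_s: 21.72
position: [0.5945, 0.0384, 0.0433]
tcp_rot: [[0.987, -0.163, -0.006], [-0.163, -0.987, 0.001], [-0.006, 0.0, -1.0]]
force: [-4.4, 0.7, -6.3]
opening: 0.276
grasp_force: 30.0
```

```bash
python3 - <<'E'
from h import *
s,R=yaw();print(R[2],s['moment']);barz('s7')
E
```

```text
t 21.7167 pos [0.5945 0.0384 0.0433] yaw -9.41 F [-4.4  0.7 -6.3] open 0.2763366412556773 29.996533314240317 q [-7.  43.6 93.8  0.  43.  92.4]
[-5.59180993e-03  1.61444505e-04 -9.99984353e-01] [ 0.16697974  1.10930777 -0.06173692]
s7 n 38 uv 265.99 234.38 z med 0.0276
  front plate z 0.0295 89
```

Call:
{"name": "send_rows", "arguments": {"plan": [[255,0.003,0,0,0],[255,0.003,0,0,0],[255,0.002,0,0,0],[255,0,0,0,0],[255,0,0,0.0005,0],[255,0,0,0.0005,0],[255,0,0,0,0],[255,0,0,0,0],[255,0,0,0,0]]}}

```text
time_s: 22.52
position: [0.6054, 0.0366, 0.0438]
tcp_rot: [[0.987, -0.163, 0.002], [-0.163, -0.987, -0.0], [0.002, -0.0, -1.0]]
force: [-1.7, -0.3, -6.0]
opening: 0.278
grasp_force: 30.0
```

```bash
python3 - <<'E'
from h import *
s,R=yaw();print(R[2]);im=barz('s8');a=cv2.resize(im[170:270,180:300],None,fx=5,fy=5,interpolation=2);b=cv2.resize(im[240:270,235:275],None,fx=5,fy=5,interpolation=2)
cv2.imwrite('pics/c8.png',a)
E
```

```text
t 22.5167 pos [0.6054 0.0366 0.0438] yaw -9.41 F [-1.7 -0.3 -6. ] open 0.27826787955540533 29.996616485410428 q [-7.1 44.  92.4 -0.  43.5 92.3]
[ 1.88630921e-03 -2.54008589e-05 -9.99998221e-01]
s8 n 36 uv 265.69 232.95 z med 0.0309
  front plate z 0.0331 74
```

View pics/c8.png

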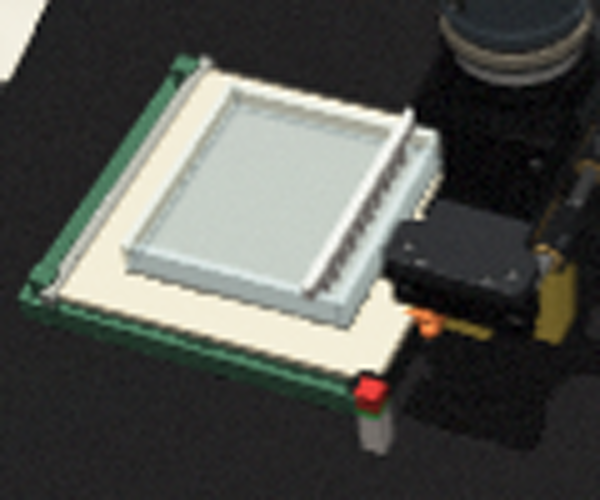

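It's lifted about 6 mm, partly because the wedge is slightly off the bench. I'll back up 4 mm and set it down flat.

Call:
{"name": "send_rows", "arguments": {"plan": [[255,-0.002,0,0,0],[255,-0.002,0,0,0],[255,0,0,0.0005,0],[255,0,0,0.0007,0],[255,0,0,0,0],[255,0,0,0,0],[255,0,0,0,0],[255,0,0,0,0]]}}

```text
time_s: 23.23
position: [0.6015, 0.0372, 0.0426]
tcp_rot: [[0.987, -0.164, 0.002], [-0.164, -0.987, -0.0], [0.002, -0.0, -1.0]]
force: [2.0, -0.6, -4.4]
opening: 0.274
grasp_force: 30.0
```

```bash
python3 - <<'E'
from h import *
s,R=yaw();print(R[2]);barz('s9')
E
```

```text
t 23.2333 pos [0.6015 0.0372 0.0426] yaw -9.41 F [ 2.  -0.6 -4.4] open 0.2743947129705029 29.996466532291066 q [-7.1 43.9 93.   0.  43.  92.3]
[ 1.65115803e-03 -7.36292015e-05 -9.99998634e-01]
s9 n 34 uv 265.6 233.43 z med 0.0289
  front plate z 0.0309 80
```

Call:
{"name": "send_rows", "arguments": {"plan": [[255,0,0,0.0004,0],[255,0,0,0.0004,0],[255,0,0,0,0],[255,0,0,0,0],[255,0,0,0,0],[255,0,0,0,0],[255,0,0,0,0],[255,0,0,0,0]]}}

```text
time_s: 23.95
position: [0.6015, 0.0372, 0.0425]
tcp_rot: [[0.987, -0.163, 0.002], [-0.163, -0.987, -0.0], [0.002, -0.0, -1.0]]
force: [1.3, -0.3, 6.0]
opening: 0.269
grasp_force: 30.0
```

```bash
python3 - <<'E'
from h import *
s,R=yaw();print(R[2]);im=barz('s10')
t,_=cloud('top');a=cv2.resize(im[200:270,225:295],(420,420),interpolation=2);b=cv2.resize(t[80:300,90:300],(380,420))
cv2.imwrite('pics/c10.png',np.hstack([a,b]))
E
```

```text
t 23.95 pos [0.6015 0.0372 0.0425] yaw -9.41 F [ 1.3 -0.3  6. ] open 0.26904530519542547 29.996534981163023 q [-7.1 43.9 93.  -0.  43.  92.3]
[ 1.97888707e-03 -4.49313097e-05 -9.99998041e-01]
s10 n 36 uv 265.81 233.22 z med 0.0284
  front plate z 0.0306 76
```

View pics/c10.png

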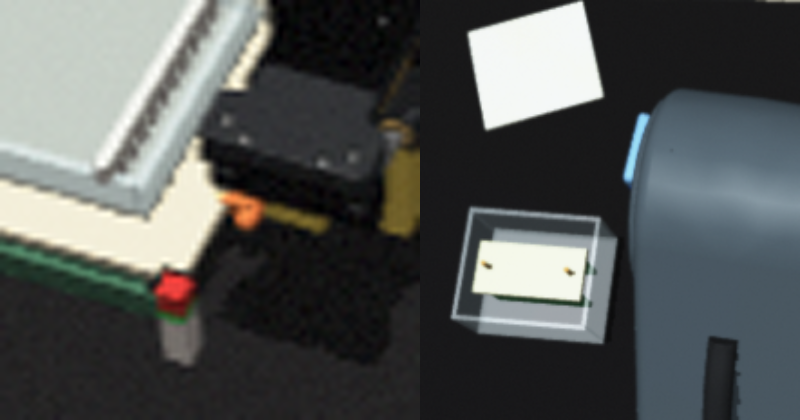

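The wedge now sits flat on the bench (6 N up on the tool, height unchanged). The bar is up about 3.5–4 mm, and nothing else has moved.

```bash
python3 -c "
from rig import hand_in;print(hand_in())"
```

```text
the job is handed in; nothing more can be done
None
```

I handed the job in at about 24 s: the dial was set first, to within about 1° of the green mark, and the yellow wedge is still gripped, flat on the bench under the bar, with the bar lifted about 4 mm by camera and wedge travel (the pointers themselves weren't readable).

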